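Open the tube tester and press its button

TASK

Open the larger of the two black cases, the tube tester: with the fingertips push up the front lip of its lid and swing the lid over backwards, past upright, until it rests open by itself; then press the large round push button on the panel inside fully down and let it come up again. Touch and push gently only: do not grip, lift or shift either case, leave the small case shut, and leave the tube, carton and meter where they stand.

Things in the scene. Friction and masses are not known exactly. Their poses are not given: they have to be found in the camera images.
- tester: the larger black case, 150 deep (x) x 160 wide (y) x 110 high to its rim, about 4 kg, loose on the bench. Origin at the centre of its underside; -x is the front with the lid's lip, +x the hinge side, z up. Walls 6 thick round a flat panel 25 below the rim. Carrying loops on its left and right stand out 16. It stands sideways: its front faces the robot's right (-y of the world) within 26 degrees
- tester_lid (a joint): angle of the tester's lid in rad: 0 shut, 1.95 fully open, resting against its stop leaning back beyond upright. The lid is a flat plate 172 x 160 x 12, about 0.27 kg, with no latch and almost no hinge friction: let go below about 1.5 rad it falls shut, beyond about 1.6 it falls open and gravity holds it there
- tester_lip (a point): middle of the lower front edge of the tester's lid; moves with the lid. The lid overhangs the front of the case by 22 over its whole width of 160, so that with the lid shut there is free space below this lip, 110 above the bench, to put a fingertip under. Axes as the tester's when shut
- tester_hinge (a point): middle of the tester's hinge line, on its far rim 110 above the bench at the underside of the lid; the hinge line is along y; 172 from the lip point. Its axes turn with the lid and are as the tester's when shut
- button_top (a point): centre of the top face of the tester's round grey push button, 22 in diameter (the tallest and widest on the panel), covered while the lid is shut; at x -20, y -45, z 103.5 in the tester's frame; it stands 18 above the panel, its top 6.5 below the rim
- button (a joint): how far the button is pressed in m: 0 up, 0.008 fully down. Spring return: 1.4 N to start it, 5 N fully down; it counts as pressed beyond 0.006
- small_case: the smaller black case of the same make, 120 x 110 x 70 high with a 22 lip in front and a 12 thick lid on top; must stay shut and where it is. Origin at the centre of its underside, front at its -x, also facing the robot's right
- small_case_lid (a joint): angle of the small case's lid in rad, 0 shut
- tube: a dark glass vacuum tube with black base standing upright, 38 in diameter, 90 high; origin at the centre of its underside; leave alone
- carton: a small upright cardboard carton 50 x 50 x 70; origin at the centre of its underside; leave alone
- meter: a grey hand-held meter lying flat, 110 (x) x 60 x 30; origin at the centre of its underside; leave alone
Things that resemble listed ones, but are neither listed nor needed, are in the scene too. Leave any green or white look-alike of the tester alone.

How it is judged:
By the outcome, as a careful person would: the job done as asked, in the order asked, and still so for the second after the job is handed in, with the robot touching nothing.
It also fails if it takes over 59 s, if anything falls off the work surface, if the arm or the gripper's body presses on something with over 40 N, if the wrist force passes 120 N, or if a joint passes its speed limit or range.

ROBOT

A 6-joint arm with a two-finger parallel gripper is mounted at the origin on the work surface. World frame = base frame: x ahead of the robot, y to its left, z up, the work surface at z = 0. Lengths are in m, angles in rad, forces in N, time in s.
With the tool pointing down it reaches from about 0.375 to 0.975 m from the base axis. Payload 3.8 kg.
Tool frame: the origin (TCP) lies between the finger pads; the fingertips stand 22 mm ahead of it and the grasp point (between the pads) lies 3 mm ahead of it; z points along the fingers, x is the direction in which the jaws open and shut, and the axes are right-handed (so a half turn about z gives the same grasp; the last joint's range is limited). The gripper opens to 85 mm and grips with 20 to 120 N. Pads are 22 mm wide; open, the fingers measure 114 mm over their backs; the gripper's body (76 mm by 85 mm) begins 54 mm behind the grasp point. The pads swing forward as they close: fully open they stand 13 mm farther back than shut.
Start: joints at [1.065, 0.264, 1.604, -0, 1.274, -0.037], TCP at [0.305, 0.602, 0.253] pointing down, gripper open.
Joint ranges: [-2.63, 2.63], [-0.94, 2.18], [0.31, 2.57], [-1.31, 4.45], [0, 2.66], [-2.55, 2.55]. Speed limits (rad/s): [2.57, 2.57, 3.14, 3.14, 3.14, 3.14].

INTERFACE

Orientations are given as a unit quaternion [w, x, y, z].
In Python, from workcell import telemetry, optics, ticket, nets gives the robot as it stands.
- The arm moves only by the tool play_rows, never from a script. Its arguments are lists of equal length, an entry for each row: "offset": the shift along the tool's x, y, z in mm, a list of three; "yaw": the turn about the tool's z in degrees; "jaw": the opening, from 0 (shut) to 1 (fully open). A call has 1 to 12 rows; each row shifts and turns the commanded pose from where the row before left it, along the tool's axes as they then stand; what a row does not reach is not made up. A row lasts 1/12 s, in which the tool goes at most 41.7 mm and 7.16 degrees, less where a joint would pass 70% of its speed; a pose out of reach is approached as far as the arm can. A call with a gripper value outside its range is refused whole. The fingers move at their own pace and stop on an object; "squeeze" is the grip in N (left out, the last holds). Time passes only in rows, so rows that do not move let the fingers close. It gives the time, the measured TCP pose, the force and the opening at its end, in the units of the state.
- telemetry.state(): the state, without advancing time (a new reading comes with each control period).
- optics.read_camera(name): name is "side" or "top"; returns the picture (384x512x3 uint8, red, green, blue); there is no depth.
- optics.get_calibration(name): a dict with "fovy" (degrees; the focal length in pixels is half the picture's height over the tangent of half this angle, whatever the lens; pixels are square), "cx", "cy" (the principal point, pixels), "world_to_cam" (4x4, takes a point from world to camera coordinates). Camera axes: x right, y down, z forward; pixel columns grow to the right and rows downward; lengths in m; the calibration is good to about 2 mm. A picture is of the moment at which its call begins. get_calibration takes no time and is no camera call.
- ticket.close_job(): hands the job in, once; it reports no verdict.
Trained networks look in the newest picture that a camera, given by its name, has taken for a name from the list of things; names that differ only in an ending like _2 or _b are one class to them, and where a whole thing is asked for, a point or a joint stands for the part that bears it (a point fixed in the world has none). Each returns a list of dicts, best first, with "p" (0 to 1); they miss things now and then, are a little off and sometimes report something else, mostly with a low value. They report only what shows in the picture. A call takes as long as a camera call. They do not tell look-alikes from the thing itself.
- nets.regions_of(camera, thing): "mask" (384x512 bool, what is visible of it) and "rect" ([left, top, right, bottom] in pixels, round what is visible of it).
The state is a dict: "clock": time; "qpos": joint angles; "qd": joint speeds; "effort": joint torques, N m; "eef_pos": TCP position; "eef_rot": TCP orientation; "force": force on the tool from outside, world axes, zero at the start; "wrist_torque": the same for the moment, N m; "finger_gap": finger opening in m.
Only numpy, scipy, OpenCV 4.12 (cv2) and the standard library are available. Lean on these libraries where they do the work, as an engineer would, in place of code of your own. Each camera call takes 0.05 s, during which the arm holds its last target.

## Working session

There is one attempt and no reset: what is moved stays moved. The work goes in short steps, Python scripts to look and compute and a tool call to move; the robot and the scene stay as the last step left them, time stands still between calls to the robot, and variables do not carry over. Pictures are saved under pics/ and viewed, and the job is handed in when it is done.

Besides the shell and the picture viewer there is one more tool, called after ">>>" by a JSON object that holds its "op" and its "data". play_rows: Moves the arm, as the interface text tells. Its arguments: {"type":"object","properties":{"offset":{"type":"array","items":{"type":"array","items":{"type":"number"}}},"yaw":{"type":"array","items":{"type":"number"}},"jaw":{"type":"array","items":{"type":"number"}},"squeeze":{"type":"number"}},"required":["offset","yaw","jaw"]}

```bash
ls; mkdir -p pics; python3 - <<'E'
from workcell import telemetry, optics
import cv2, numpy as np
print(telemetry.state())
for n in ["side","top"]:
    im=optics.read_camera(n); cv2.imwrite(f"pics/{n}0.png",cv2.resize(im[:,:,::-1],None,fx=1.5,fy=1.5,interpolation=cv2.INTER_CUBIC))
    c=optics.get_calibration(n); print(n,c["fovy"],c["cx"],c["cy"]); print(np.round(c["world_to_cam"],4)); print({k:v for k,v in c.items() if k not in("world_to_cam",)})
E
```

```text
pics
{'clock': 0.0, 'qpos': array([ 1.06512241e+00,  2.64777676e-01,  1.60535287e+00,  2.72989616e-05,
        1.27369157e+00, -3.69283617e-02]), 'qd': array([ 0.00051559,  0.00067234,  0.0010023 , -0.00164143, -0.00096427,
       -0.0009868 ]), 'effort': array([-2.73776368e-04, -5.15145671e+01, -3.67304850e+01, -1.54077525e-04,
        1.33256221e-02,  1.84319717e-06]), 'eef_pos': array([0.30463026, 0.60160091, 0.25195685]), 'eef_rot': array([ 5.36808336e-04,  8.51989687e-01,  5.23557380e-01, -9.77055668e-04]), 'force': array([ 0.65991568,  0.65149613, -0.39661441]), 'wrist_torque': array([ 0.01729002,  0.05881139, -0.05213563]), 'finger_gap': 0.0858465153176457}
side 48.76871795374047 255.60444793749008 189.01231883977331
[[ 0.884  -0.4675 -0.0025 -0.5061]
 [-0.3246 -0.6099 -0.723   0.2406]
 [ 0.3365  0.6399 -0.6909  1.2296]
 [ 0.      0.      0.      1.    ]]
{'fovy': 48.76871795374047, 'cx': 255.60444793749008, 'cy': 189.01231883977331}
top 42.39893524252928 253.3968660829155 198.98305582597806
[[-0.0092 -0.9999  0.0048 -0.0346]
 [-0.9976  0.0089 -0.069   0.5795]
 [ 0.069  -0.0054 -0.9976  1.7963]
 [ 0.      0.      0.      1.    ]]
{'fovy': 42.39893524252928, 'cx': 253.3968660829155, 'cy': 198.98305582597806}
```

View pics/side0.png

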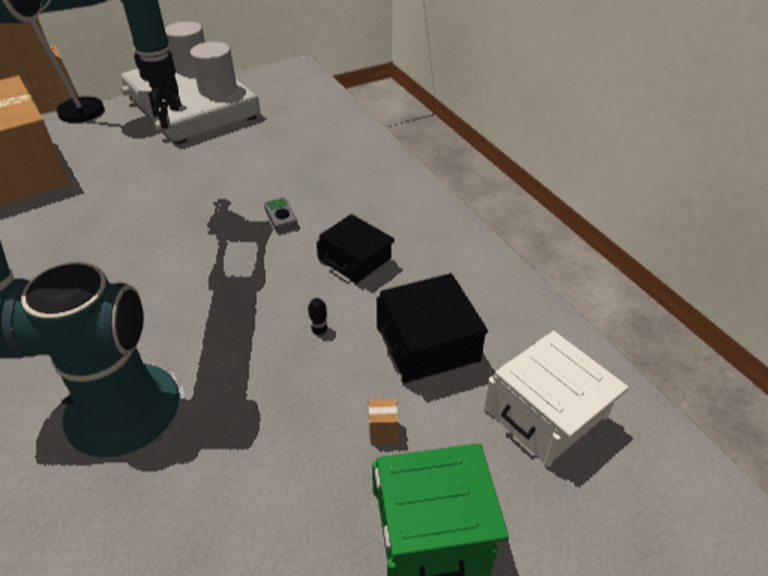

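View pics/top0.png

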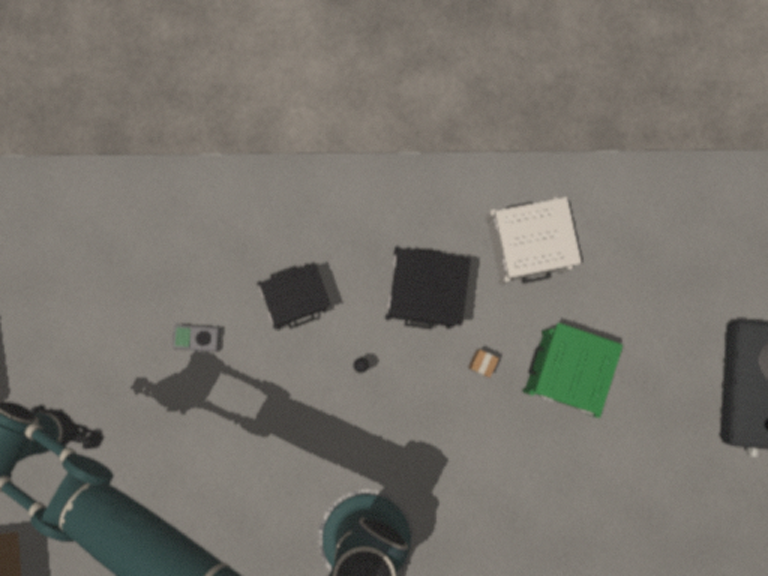

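```bash
cat > h.py <<'E'
from workcell import telemetry, optics, nets
import cv2, numpy as np
def cal(n):
    c=optics.get_calibration(n); f=192/np.tan(np.radians(c["fovy"])/2); return f,c["cx"],c["cy"],np.array(c["world_to_cam"])
def proj(n,P):
    f,cx,cy,T=cal(n); P=np.atleast_2d(P); q=P@T[:3,:3].T+T[:3,3]; return np.c_[f*q[:,0]/q[:,2]+cx,f*q[:,1]/q[:,2]+cy]
def back(n,uv,z):
    f,cx,cy,T=cal(n); uv=np.atleast_2d(uv); R=T[:3,:3]; C=-R.T@T[:3,3]
    d=np.c_[(uv[:,0]-cx)/f,(uv[:,1]-cy)/f,np.ones(len(uv))]@R; return C+d*((z-C[2])/d[:,2])[:,None]
E
python3 - <<'E'
from h import *
for n in ["side","top"]:
    im=optics.read_camera(n)
    for t in ["tester","tester_lid","small_case","tube","carton","meter"]:
        for r in nets.regions_of(n,t)[:4]: print(n,t,round(r["p"],2),np.round(r["rect"]),r["mask"].sum())
    c=[(240,170,345,265),(245,150,330,230)][n=="top"]
    b=im[c[1]:c[3],c[0]:c[2],::-1].astype(float); b=np.clip((b/255)**.5*255,0,255).astype(np.uint8)
    cv2.imwrite(f"pics/{n}_crop.png",cv2.resize(b,None,fx=6,fy=6,interpolation=cv2.INTER_CUBIC))
print(telemetry.state()["clock"])
E
```

```text
side tester 0.8 [247. 297. 337. 383.] 6535
side tester 0.78 [324. 221. 417. 314.] 4894
side tester 0.7 [251. 181. 324. 254.] 3750
side tester_lid 0.82 [330. 223. 418. 293.] 3205
side tester_lid 0.8 [253. 186. 325. 239.] 2457
side tester_lid 0.6 [252. 297. 340. 372.] 5001
side small_case 0.96 [211. 141. 264. 187.] 1552
side tube 0.83 [202. 200. 220. 222.] 241
side carton 0.67 [246. 266. 266. 297.] 541
side meter 0.57 [172. 131. 198. 157.] 367
top tester 0.95 [346. 214. 414. 274.] 2793
top tester 0.86 [325. 134. 386. 189.] 2660
top tester 0.62 [255. 164. 316. 221.] 2561
top tester 0.27 [259. 166. 315. 215.] 2238
top tester_lid 0.82 [355. 215. 412. 273.] 2274
top tester_lid 0.69 [262. 167. 313. 218.] 2274
top tester_lid 0.63 [330. 133. 388. 184.] 2208
top small_case 0.85 [173. 174. 220. 218.] 1473
top tube 0.62 [235. 239. 248. 252.] 88
top carton 0.59 [310. 232. 334. 250.] 243
top meter 0.78 [117. 216. 144. 232.] 495
0.8
```

View pics/side_crop.png

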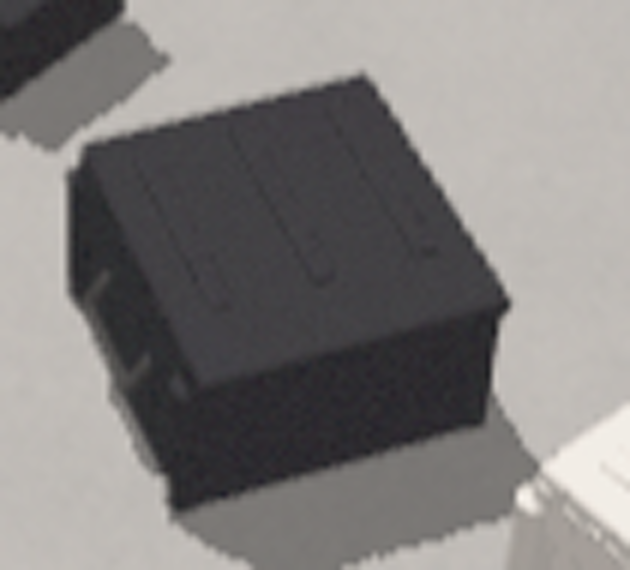

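View pics/top_crop.png

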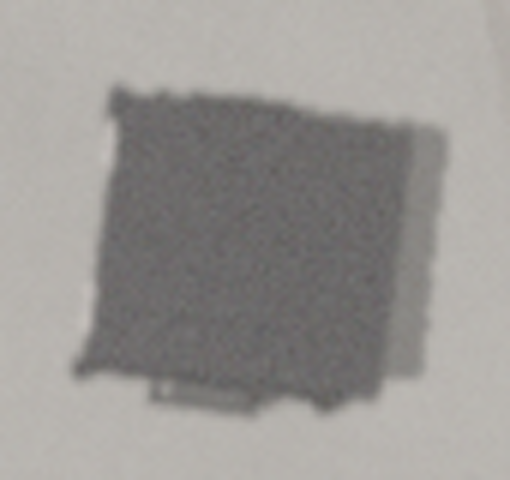

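```bash
cat >> h.py <<'E'
def tester_pts(p,L):
    x,y,a=p; R=np.array([[np.cos(a),-np.sin(a),0],[np.sin(a),np.cos(a),0],[0,0,1]]); return np.asarray(L)@R.T+np.array([x,y,0])
E
python3 - <<'E'
from h import *
from scipy.optimize import least_squares
s=np.array([[88,148],[362,72],[510,303],[190,385]])/6-0.5+1/12+[240,170]
W=back("side",s,.122); print(np.round(W,3)); print([round(np.linalg.norm(W[i]-W[(i+1)%4]),3) for i in range(4)])
t=np.array([[115,98],[412,122],[382,395],[82,370]])/6-.5+1/12+[245,150]
V=back("top",t,.122); print(np.round(V,3)); print([round(np.linalg.norm(V[i]-V[(i+1)%4]),3) for i in range(4)])
Ls=np.array([[75,80,122],[75,-80,122],[-97,-80,122],[-97,80,122]])/1e3
Lt=Ls[[1,2,3,0]]
f=lambda p:np.r_[(proj("side",tester_pts(p,Ls))-s).ravel(),(proj("top",tester_pts(p,Lt))-t).ravel()]
r=least_squares(f,[.6,-.1,1.57],loss="soft_l1"); print(r.x,np.degrees(r.x[2]),np.round(r.fun,1))
p=r.x;print("lip,hinge,button",np.round(tester_pts(p,[[-.097,0,.11],[.075,0,.11],[-.02,-.045,.1035]]),4))
# overlay
B=[[a,b,c] for c in(0,.11) for a,b in((-.075,-.08),(.075,-.08),(.075,.08),(-.075,.08))]
for n,c in(("side",(240,170,345,265)),("top",(245,150,330,230))):
    im=optics.read_camera(n)[c[1]:c[3],c[0]:c[2],::-1]; b=cv2.resize(((im/255)**.5*255).astype(np.uint8),None,fx=6,fy=6,interpolation=cv2.INTER_CUBIC)
    for L,col in((Ls,(0,0,255)),(B[:4],(0,255,0)),(B[4:],(255,0,0))):
        q=((proj(n,tester_pts(p,L))-[c[0],c[1]]+.5)*6).astype(int); cv2.polylines(b,[q.reshape(-1,1,2)],True,col,1)
    cv2.imwrite(f"pics/{n}_fit.png",b)
# others
for nm,z in(("small_case",.082),("tube",.09),("carton",.07),("meter",.03)):
    r=nets.regions_of("top",nm)[0]["mask"]; yx=np.argwhere(r).mean(0); print(nm,np.round(back("top",yx[::-1],z),3))
E
```

```text
[[ 0.536 -0.061  0.122]
 [ 0.688 -0.078  0.122]
 [ 0.664 -0.249  0.122]
 [ 0.505 -0.222  0.122]]
[np.float64(0.154), np.float64(0.172), np.float64(0.162), np.float64(0.163)]
[[ 0.687 -0.076  0.122]
 [ 0.672 -0.248  0.122]
 [ 0.513 -0.228  0.122]
 [ 0.529 -0.056  0.122]]
[np.float64(0.173), np.float64(0.159), np.float64(0.173), np.float64(0.159)]
[ 0.60014221 -0.14121762  1.43927927] 82.46462745155259 [-2.3 -0.5  0.1 -0.3  0.6 -0.6  2.   0.8  0.3 -0.6 -0.1  1.4 -0.4  1.6
  0.2 -0.4]
lip,hinge,button [[ 0.5874 -0.2374  0.11  ]
 [ 0.61   -0.0669  0.11  ]
 [ 0.6421 -0.1669  0.1035]]
small_case [[0.586 0.163 0.082]]
tube [[0.422 0.007 0.09 ]]
carton [[ 0.423 -0.282  0.07 ]]
meter [[0.49  0.407 0.03 ]]
```

```bash
cd pics; python3 -c "
import cv2,numpy as np
a=cv2.imread('side_fit.png');b=cv2.imread('top_fit.png');h=570
a=cv2.resize(a,(440,398));b=cv2.resize(b,(360,339));o=np.zeros((400,800,3),np.uint8);o[:398,:440]=a;o[:339,440:]=b;cv2.imwrite('fit.png',o)"
```

```text
(no output)
```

View pics/fit.png

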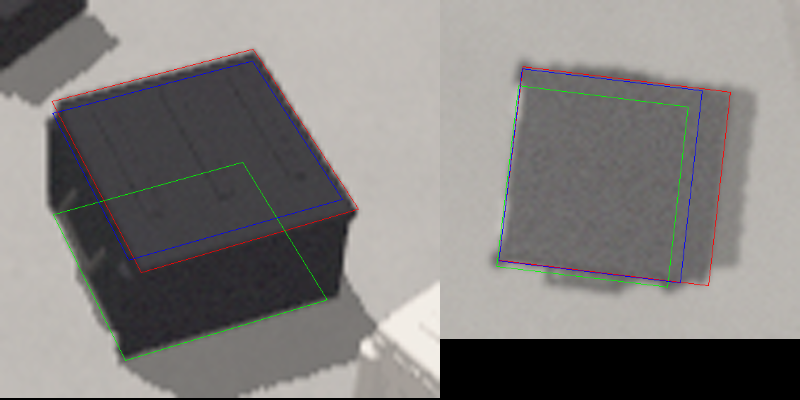

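```bash
python3 - <<'E'
from h import *
# white case top face corners from top picture (x1.5 view)
w=np.array([[493,210],[568,198],[580,265],[508,280]])/1.5
print(np.round(back("top",w,.12),3))
p=(.600,-.1412,1.4393)
print(np.round(tester_pts(p,[[-.097,.02,.11],[-.097-.04,.02,.11]]),4))
E
```

```text
[[ 0.777 -0.305  0.12 ]
 [ 0.804 -0.48   0.12 ]
 [ 0.646 -0.504  0.12 ]
 [ 0.613 -0.336  0.12 ]]
[[ 0.5675 -0.2347  0.11  ]
 [ 0.5622 -0.2744  0.11  ]]
```

>>> {"op": "play_rows", "data": {"offset": [[0,0,-3],[0,0,-3],[0,0,-3],[0,0,-3],[0,0,-3],[0,0,-3],[0,0,-3],[0,0,-3],[0,0,-3],[0,0,-3]], "yaw": [7.06,7.06,7.06,7.06,7.06,7.06,7.06,7.06,7.06,7.06], "jaw": [0,0,0,0,0,0,0,0,0,0]}}

```text
clock: 1.93
eef_pos: [0.305, 0.6021, 0.2834]
eef_rot: [0.0, 0.998, -0.068, 0.0]
force: [0.5, -0.1, 0.0]
finger_gap: 0.0002
```

>>> {"op": "play_rows", "data": {"offset": [[15.6,34.7,0],[15.6,34.7,0],[15.6,34.7,0],[15.6,34.7,0],[15.6,34.7,0],[15.6,34.7,0],[15.6,34.7,0],[15.6,34.7,0],[15.6,34.7,0],[15.6,34.7,0],[15.6,34.7,0],[15.6,34.7,0]], "yaw": [0,0,0,0,0,0,0,0,0,0,0,0], "jaw": [0,0,0,0,0,0,0,0,0,0,0,0]}}

```text
clock: 2.93
eef_pos: [0.4366, 0.1633, 0.2837]
eef_rot: [-0.0, 0.998, -0.065, 0.001]
force: [0.2, 0.1, 0.2]
finger_gap: 0.0003
```

>>> {"op": "play_rows", "data": {"offset": [[15.6,34.7,0],[15.6,34.7,0],[15.6,34.7,0],[15.6,34.7,0],[15.6,34.7,0],[15.6,34.7,0],[15.6,34.7,0],[15.6,34.7,0],[15.6,34.7,0],[15.6,34.7,0],[15.6,34.7,0],[15.6,34.7,0]], "yaw": [0,0,0,0,0,0,0,0,0,0,0,0], "jaw": [0,0,0,0,0,0,0,0,0,0,0,0]}}

```text
clock: 3.93
eef_pos: [0.5683, -0.2742, 0.2834]
eef_rot: [0.0, 0.998, -0.065, 0.0]
force: [0.4, 1.2, -0.2]
finger_gap: 0.0003
```

>>> {"op": "play_rows", "data": {"offset": [[0,0,30],[0,0,30],[0,0,30],[0,0,30],[0,0,30],[0,0,26],[0,0,0]], "yaw": [0,0,0,0,0,0,0], "jaw": [0,0,0,0,0,0,0]}}

```text
clock: 4.52
eef_pos: [0.5637, -0.2699, 0.1005]
eef_rot: [-0.002, 0.998, -0.065, -0.005]
force: [-1.2, 1.3, 0.1]
finger_gap: -0.0
```

```bash
cat > snap.py <<'E'
import sys
from h import *
k=sys.argv[1]; c=(205,90,365,290) if len(sys.argv)<3 else eval(sys.argv[2])
o=[]
for n,c in(("side",(220,120,370,270)),("top",(235,130,385,280))):
    im=optics.read_camera(n)[c[1]:c[3],c[0]:c[2],::-1]; o.append(cv2.resize(((im/255)**.5*255).astype(np.uint8),(400,400),interpolation=cv2.INTER_CUBIC))
cv2.imwrite(f"pics/{k}.png",np.hstack(o))
s=telemetry.state(); print(s["clock"],np.round(s["eef_pos"],4),np.round(s["force"],2))
E
python3 snap.py a1
```

```text
4.6167 [ 0.5673 -0.2718  0.1064] [ 1.2  -0.45  0.25]
```

View pics/a1.png

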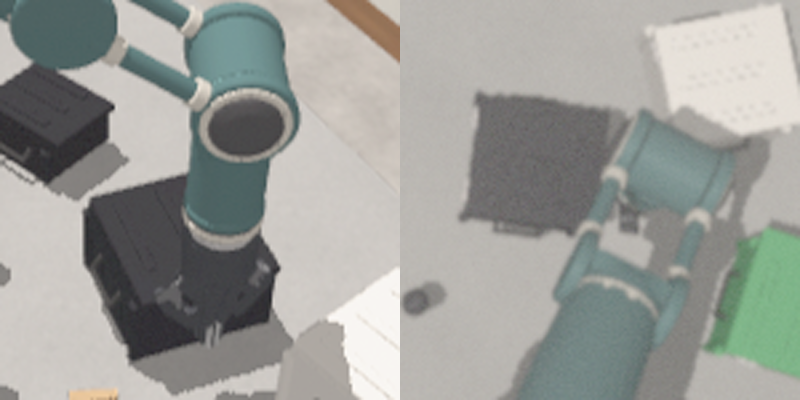

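>>> {"op": "play_rows", "data": {"offset": [[0,-8,0],[0,-6,0],[0,-4,0],[0,-2,0],[0,0,0]], "yaw": [0,0,0,0,0], "jaw": [0,0,0,0,0]}}

```text
clock: 5.03
eef_pos: [0.5715, -0.2518, 0.1087]
eef_rot: [0.0, 0.998, -0.065, 0.001]
force: [-0.8, -0.2, 0.1]
finger_gap: -0.0001
```

>>> {"op": "play_rows", "data": {"offset": [[0,-1,0],[0,-1,0],[0,-1,0],[0,0,0],[0,0,0]], "yaw": [0,0,0,0,0], "jaw": [0,0,0,0,0]}}

```text
clock: 5.45
eef_pos: [0.571, -0.2494, 0.1072]
eef_rot: [-0.0, 0.998, -0.065, -0.0]
force: [-0.3, 0.1, -0.1]
finger_gap: -0.0001
```

>>> {"op": "play_rows", "data": {"offset": [[0,-1,0],[0,-1,0],[0,0,0],[0,0,0]], "yaw": [0,0,0,0], "jaw": [0,0,0,0]}}

```text
clock: 5.78
eef_pos: [0.5713, -0.2474, 0.1072]
eef_rot: [-0.0, 0.998, -0.065, -0.0]
force: [-0.4, 0.2, 0.1]
finger_gap: -0.0002
```

>>> {"op": "play_rows", "data": {"offset": [[0,-1,0],[0,-1,0],[0,0,0],[0,0,0]], "yaw": [0,0,0,0], "jaw": [0,0,0,0]}}

```text
clock: 6.12
eef_pos: [0.5714, -0.2467, 0.1073]
eef_rot: [0.001, 0.998, -0.065, 0.0]
force: [-0.5, -5.2, -1.6]
finger_gap: -0.0003
```

>>> {"op": "play_rows", "data": {"offset": [[0,0,-2],[0,0,-2],[0,0,-2],[0,-0.3,-2],[0,0,0]], "yaw": [0,0,0,0,0], "jaw": [0,0,0,0,0]}}

```text
clock: 6.53
eef_pos: [0.5715, -0.2463, 0.1158]
eef_rot: [0.001, 0.998, -0.065, 0.0]
force: [-0.3, -4.6, -1.4]
finger_gap: 0.0001
```

```bash
python3 snap.py a2
```

```text
6.6333 [ 0.5715 -0.2464  0.1156] [-0.25 -6.08 -1.26]
```

View pics/a2.png

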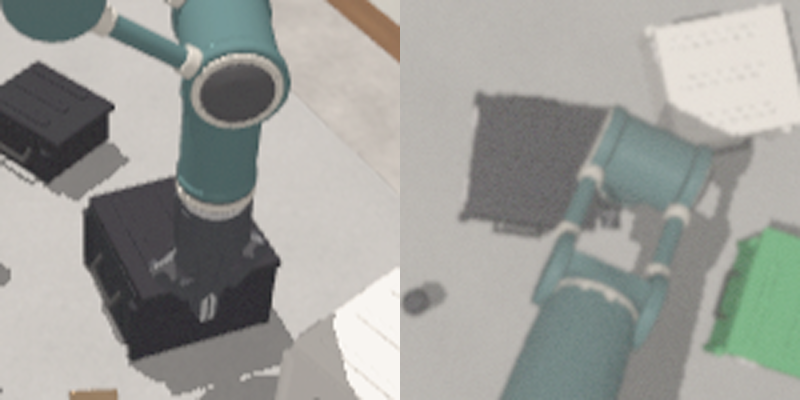

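>>> {"op": "play_rows", "data": {"offset": [[0,-0.2,-2.5],[0,-0.2,-2.5],[0,-0.2,-2.5],[0,-0.3,-2.5],[0,-0.3,-2.5],[0,-0.3,-2.5],[0,-0.4,-2.5],[0,-0.5,-2.5],[0,0,0]], "yaw": [0,0,0,0,0,0,0,0,0], "jaw": [0,0,0,0,0,0,0,0,0]}}

```text
clock: 7.38
eef_pos: [0.5719, -0.244, 0.1362]
eef_rot: [0.001, 0.998, -0.065, 0.0]
force: [-1.3, -6.1, -0.1]
finger_gap: 0.0004
```

```bash
python3 snap.py a3
```

```text
7.4833 [ 0.5718 -0.2441  0.1358] [-1.42 -5.31  0.18]
```

View pics/a3.png

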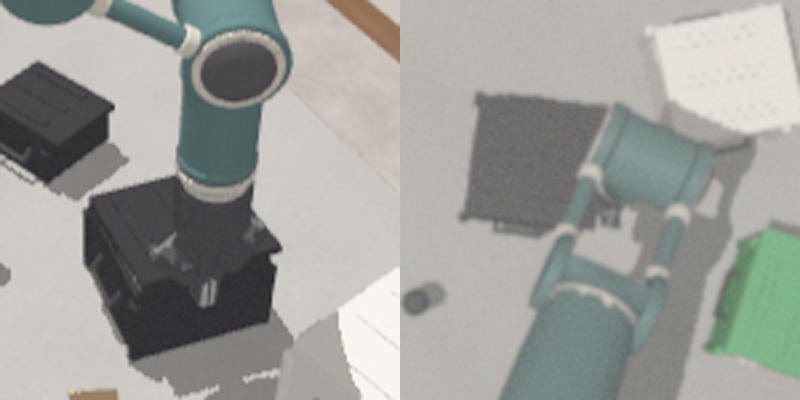

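>>> {"op": "play_rows", "data": {"offset": [[0,-1.7,-8.8],[0,-2.2,-8.7],[0,-2.6,-8.6],[0,-3.1,-8.5],[0,-3.5,-8.3],[0,-4,-8.1],[0,-4.4,-7.9],[0,0,0]], "yaw": [0,0,0,0,0,0,0,0], "jaw": [0,0,0,0,0,0,0,0]}}

```text
clock: 8.15
eef_pos: [0.5757, -0.2213, 0.1968]
eef_rot: [0.001, 0.998, -0.065, 0.001]
force: [-1.4, -3.7, 1.7]
finger_gap: 0.0001
```

```bash
python3 snap.py a4
```

```text
8.25 [ 0.5754 -0.2221  0.1952] [ 0.25 -6.02  1.11]
```

View pics/a4.png

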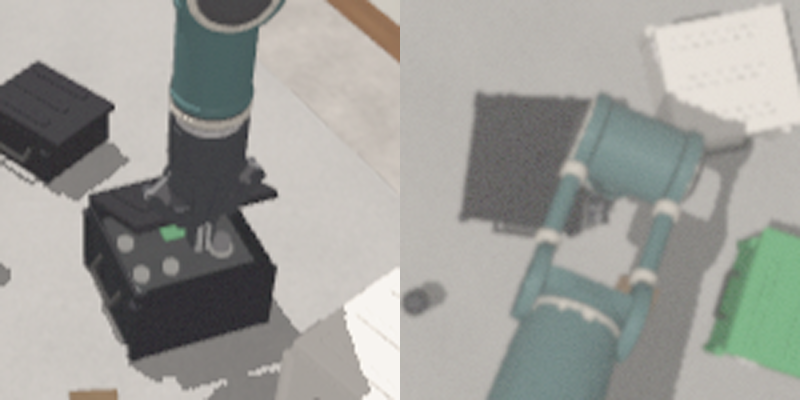

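>>> {"op": "play_rows", "data": {"offset": [[0,-4.5,-7.6],[0,-5.1,-7.4],[0,-5.6,-7.1],[0,-5.9,-6.8],[0,-6.3,-6.5],[0,-6.6,-6.1],[0,-6.9,-5.8],[0,0,0]], "yaw": [0,0,0,0,0,0,0,0], "jaw": [0,0,0,0,0,0,0,0]}}

```text
clock: 8.92
eef_pos: [0.5802, -0.1789, 0.2425]
eef_rot: [-0.001, 0.998, -0.064, 0.0]
force: [0.1, -1.5, 0.2]
finger_gap: 0.0003
```

>>> {"op": "play_rows", "data": {"offset": [[0,-7.2,-5.4],[0,-7.5,-5.0],[0,-7.7,-4.6],[0,-8,-4.2],[0,-8.2,-3.8],[0,0,0]], "yaw": [0,0,0,0,0,0], "jaw": [0,0,0,0,0,0]}}

```text
clock: 9.42
eef_pos: [0.5855, -0.1407, 0.2654]
eef_rot: [-0.0, 0.998, -0.064, 0.0]
force: [0.3, 0.0, -0.5]
finger_gap: -0.0001
```

```bash
python3 snap.py a5
```

```text
9.5167 [ 0.5852 -0.142   0.2647] [ 0.05 -0.91  0.7 ]
```

View pics/a5.png

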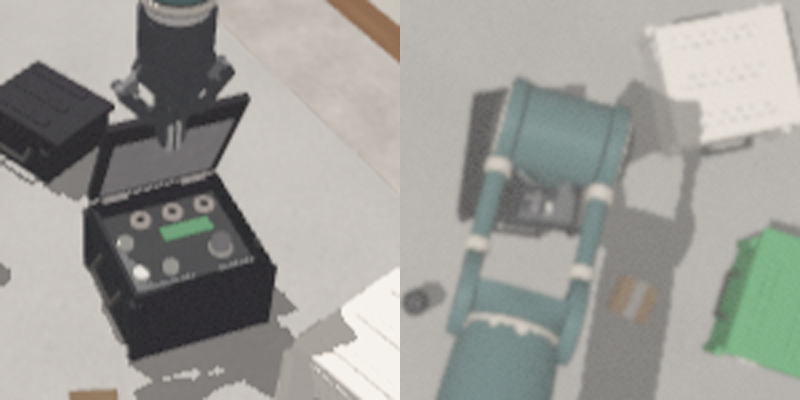

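>>> {"op": "play_rows", "data": {"offset": [[0,-7,-1],[0,-7,-1],[0,-7,0],[0,-7,0],[0,-7,0],[0,-7,0],[0,-6,0],[0,-6,0],[0,-6,0],[0,-5,0],[0,-5,0],[0,0,0]], "yaw": [0,0,0,0,0,0,0,0,0,0,0,0], "jaw": [0,0,0,0,0,0,0,0,0,0,0,0]}}

```text
clock: 10.52
eef_pos: [0.5942, -0.0722, 0.2664]
eef_rot: [-0.0, 0.998, -0.065, -0.0]
force: [0.4, 0.3, -0.5]
finger_gap: -0.0004
```

>>> {"op": "play_rows", "data": {"offset": [[0,-5,0],[0,-5,0],[0,-5,0],[0,-5,0],[0,0,0],[0,0,0]], "yaw": [0,0,0,0,0,0], "jaw": [0,0,0,0,0,0]}}

```text
clock: 11.02
eef_pos: [0.5968, -0.0531, 0.2665]
eef_rot: [0.0, 0.998, -0.065, -0.0]
force: [-0.0, 0.1, 1.4]
finger_gap: 0.0002
```

```bash
python3 snap.py a6
```

```text
11.1167 [ 0.5967 -0.0534  0.2665] [ 0.17  0.26 -0.47]
```

View pics/a6.png

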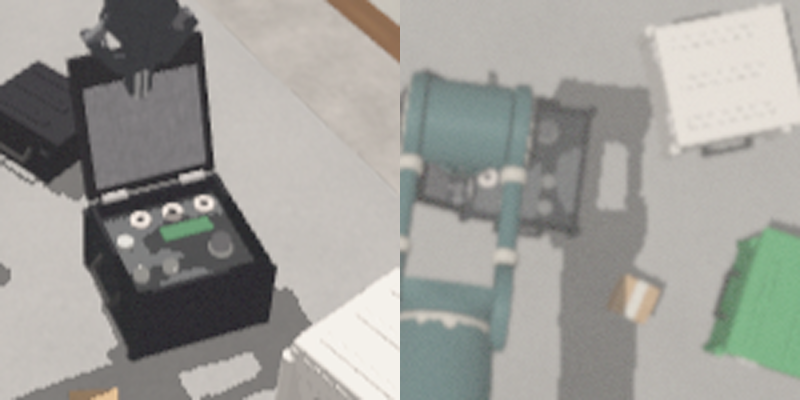

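>>> {"op": "play_rows", "data": {"offset": [[0,10,0],[0,20,0],[0,25,0],[0,25,0],[0,27,0],[0,0,0]], "yaw": [0,0,0,0,0,0], "jaw": [0,0,0,0,0,0]}}

```text
clock: 11.62
eef_pos: [0.582, -0.1645, 0.2665]
eef_rot: [0.002, 0.998, -0.067, -0.0]
force: [0.0, 0.3, 0.4]
finger_gap: -0.0
```

```bash
python3 snap.py a7
```

```text
11.7167 [ 0.5824 -0.1611  0.2664] [-0.74  1.06  0.29]
```

View pics/a7.png

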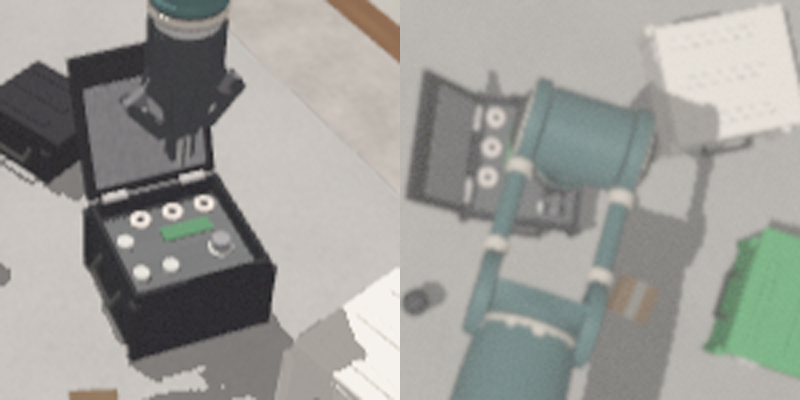

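```bash
python3 - <<'E'
from h import *
im=optics.read_camera("side")
c=(255,170,335,240); b=cv2.resize(((im[c[1]:c[3],c[0]:c[2],::-1]/255)**.6*255).astype(np.uint8),None,fx=8,fy=8,interpolation=cv2.INTER_CUBIC)
p=(.6001,-.1412,1.4393)
B=tester_pts(p,[[-.02,-.045,.1035]]); print(B,proj("side",B))
t=np.linspace(0,6.283,30); 
for L,col in((np.c_[-.02+.011*np.cos(t),-.045+.011*np.sin(t),0*t+.1035],(0,0,255)),([[-.075,-.08,.11],[.075,-.08,.11],[.075,.08,.11],[-.075,.08,.11]],(0,255,0))):
    q=((proj("side",tester_pts(p,L))-[c[0],c[1]]+.5)*8).astype(int); cv2.polylines(b,[q.reshape(-1,1,2)],True,col,1)
cv2.imwrite("pics/btn.png",b)
E
```

```text
[[ 0.64208915 -0.16692763  0.1035    ]] [[302.14770834 208.77766669]]
```

View pics/btn.png

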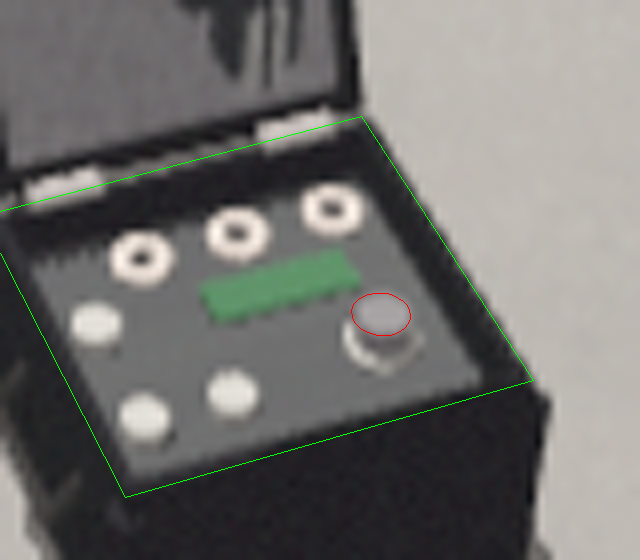

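>>> {"op": "play_rows", "data": {"offset": [[20,0,0],[20,0,0],[20,0,0],[0,0,0],[0,0,0]], "yaw": [0,0,0,0,0], "jaw": [0,0,0,0,0]}}

```text
clock: 12.18
eef_pos: [0.6428, -0.1663, 0.266]
eef_rot: [-0.0, 0.998, -0.064, -0.0]
force: [0.3, -0.3, 0.7]
finger_gap: -0.0
```

>>> {"op": "play_rows", "data": {"offset": [[1.2,1.6,25],[0,0,30],[0,0,30],[0,0,25],[0,0,15],[0,0,5],[0,0,0],[0,0,0]], "yaw": [0,0,0,0,0,0,0,0], "jaw": [0,0,0,0,0,0,0,0]}}

```text
clock: 12.85
eef_pos: [0.6434, -0.1687, 0.1374]
eef_rot: [0.0, 0.998, -0.065, 0.0]
force: [1.0, 0.4, 0.0]
finger_gap: 0.0
```

```bash
python3 snap.py a8
```

```text
12.95 [ 0.6445 -0.1692  0.1388] [-0.12 -0.57  0.47]
```

View pics/a8.png

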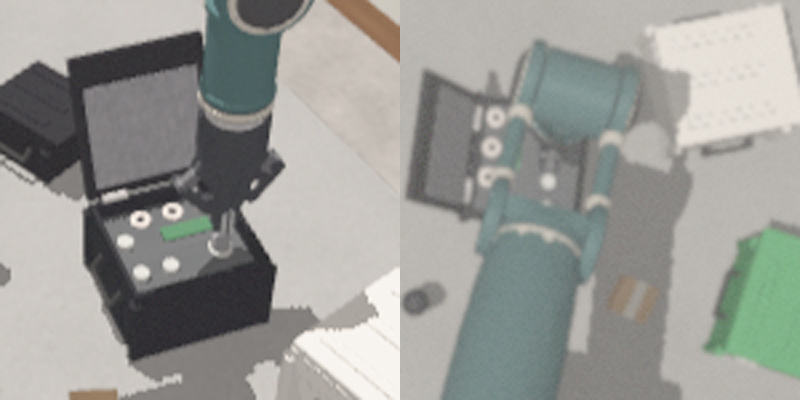

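>>> {"op": "play_rows", "data": {"offset": [[0,0,4],[0,0,4],[0,0,3],[0,0,2],[0,0,2],[0,0,0],[0,0,0]], "yaw": [0,0,0,0,0,0,0], "jaw": [0,0,0,0,0,0,0]}}

```text
clock: 13.53
eef_pos: [0.6435, -0.1691, 0.1218]
eef_rot: [0.0, 0.998, -0.065, 0.0]
force: [0.3, -0.1, 2.3]
finger_gap: 0.0001
```

>>> {"op": "play_rows", "data": {"offset": [[0,0,1],[0,0,1],[0,0,1],[0,0,1],[0,0,0],[0,0,0]], "yaw": [0,0,0,0,0,0], "jaw": [0,0,0,0,0,0]}}

```text
clock: 14.03
eef_pos: [0.6435, -0.1691, 0.1178]
eef_rot: [0.0, 0.998, -0.065, 0.0]
force: [-0.7, 0.8, 4.5]
finger_gap: 0.0004
```

>>> {"op": "play_rows", "data": {"offset": [[0,0,1],[0,0,1],[0,0,0],[0,0,0],[0,0,0]], "yaw": [0,0,0,0,0], "jaw": [0,0,0,0,0]}}

```text
clock: 14.45
eef_pos: [0.6436, -0.1691, 0.1174]
eef_rot: [0.0, 0.998, -0.065, 0.0]
force: [-3.5, 0.5, 12.4]
finger_gap: -0.0002
```

Bottomed out at the stop (z stalled at 0.1174, 12 N). Now I release it and rise.

>>> {"op": "play_rows", "data": {"offset": [[0,0,-4],[0,0,-5],[0,0,-10],[0,0,-20],[0,0,-30],[0,0,-30],[0,0,-30],[0,0,-30],[0,0,-20],[0,0,0]], "yaw": [0,0,0,0,0,0,0,0,0,0], "jaw": [0,0,0,0,0,0,0,0,0,0]}}

```text
clock: 15.28
eef_pos: [0.6455, -0.1696, 0.301]
eef_rot: [0.001, 0.998, -0.065, 0.004]
force: [0.4, 0.2, 0.4]
finger_gap: -0.0003
```

>>> {"op": "play_rows", "data": {"offset": [[0,30,0],[0,30,0],[0,30,0],[0,30,0],[0,20,0],[0,0,0],[0,0,0],[0,0,0]], "yaw": [0,0,0,0,0,0,0,0], "jaw": [0,0,0,0,0,0,0,0]}}

```text
clock: 15.95
eef_pos: [0.6247, -0.307, 0.2931]
eef_rot: [-0.001, 0.998, -0.065, -0.001]
force: [-0.9, 0.7, -0.4]
finger_gap: 0.0002
```

```bash
python3 snap.py a9; python3 - <<'E'
from h import *
im=optics.read_camera("side")
c=(255,170,335,240); b=cv2.resize(((im[c[1]:c[3],c[0]:c[2],::-1]/255)**.6*255).astype(np.uint8),None,fx=8,fy=8,interpolation=cv2.INTER_CUBIC)
cv2.imwrite("pics/btn2.png",b)
a=cv2.imread("pics/side0.png"); cv2.imwrite("pics/side9.png",cv2.resize(im[:,:,::-1],None,fx=1.5,fy=1.5,interpolation=cv2.INTER_CUBIC))
E
```

```text
16.05 [ 0.6252 -0.3065  0.2939] [ 0.32 -0.11 -0.24]
```

View pics/btn2.png

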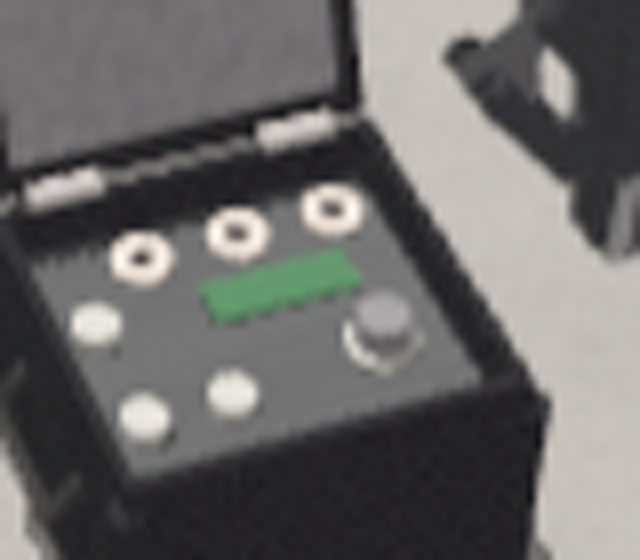

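View pics/side9.png

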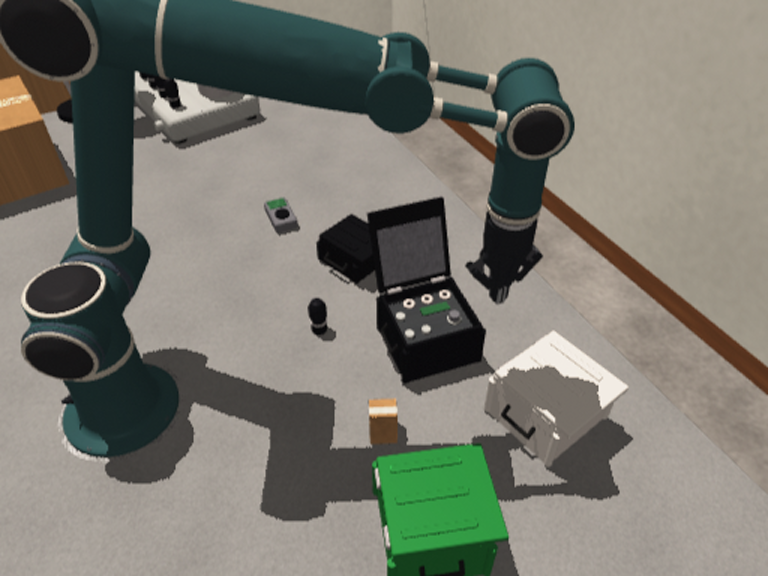

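View pics/a9.png

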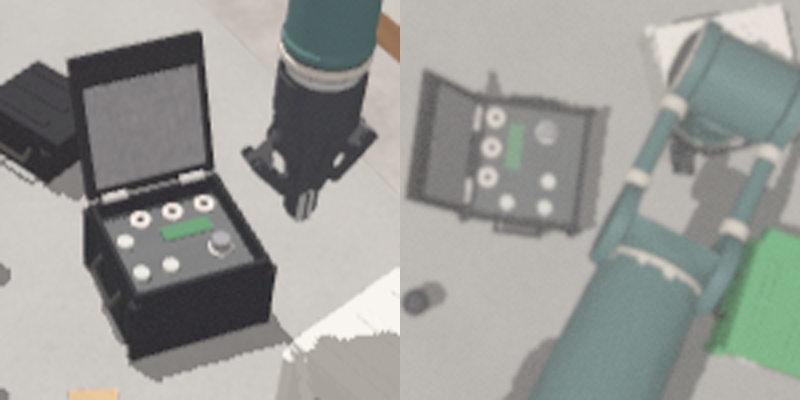

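The lid is open and leaning back. The button is up again, the tester hasn't moved (its front bottom corner is still at about (405,381)), and nothing else has been disturbed. I'm handing in.

```bash
python3 -c "
from workcell import ticket
print(ticket.close_job())"
```

```text
the job is handed in; nothing more can be done
None
```

The tester's lid is open and resting on its own, and the push button has been pressed fully down and has come back up. The job was handed in at about 16 s, with no failure reported.

- **Lid:** The tool could only point straight down, so it could not lift from below the lip. I pressed the closed fingertips lightly against the lip's front edge (about 5–6 N), lifted it by friction and followed its arc past upright. After I backed off, the pictures showed the lid still leaning back.
- **Button:** I pressed the grey button until it stopped moving, about 8 mm down at 12 N. I then let go, and the last picture shows it standing up as before.
- **Other things:** In the last pictures the tester stands where it did, to within about a pixel. The small case is shut, and the tube, carton, meter and look-alike cases have not moved. The arm was touching nothing.
- **Disagreement:** My position fit for the tester was 1–2 pixels (a few mm) off in the side camera. I moved the button target about 2 mm to match the picture before pressing.

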